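# Clear the two stacks off the half-finished jigsaw

## Task

Somebody has piled things up on our half-finished jigsaw: take both stacks apart and put each thing in its own place - the mug wholly on the round cork coaster, the candle flat inside the white dish, the oblong card box flat in the oblong wooden tray, and the square wooden piece box flat in the square wooden tray. Keep everything upright, set things down rather than dropping them, and leave the sand timer and the spectacle case where they stand.

Things in the scene. Friction and masses are not known exactly. Their poses are not given: they have to be found in the camera images.
- mug: Small burgundy mug, open at the top, outer diameter 62 at the rim, 66 high, one handle on its +y side reaching about 25 beyond the wall (grip it from above, fingers closing along its x axis); 0.15 to 0.3 kg. Origin: centre of its underside, z up. At the start it is the upper thing of one of two stacks of two on the jigsaw, standing on the card box or the piece box.
- candle: Candle in a straight clear glass, a solid cylinder of diameter 58, 62 high with a 10 mm soft wick standing above that (the wick cannot be felt); 0.15 to 0.27 kg. Origin: centre of its underside, z up. It stands on top of the other stack.
- card_box: Closed oblong box of cards, pale paper with a thin dark line around it, 64 (x) by 92 (y) by 30 high; 0.12 to 0.23 kg. Origin: centre of its underside. It lies flat on the jigsaw board (whose top is 4 mm above the table) as the lower thing of one stack; the mug or the candle stands on it.
- piece_box: Closed square wooden box for jigsaw pieces, 66 by 66 by 30 high, paler sliding lid; 0.1 to 0.2 kg. Origin: centre of its underside. It lies flat on the jigsaw board as the lower thing of the other stack; the mug or the candle stands on it.
- coaster: Flat round cork coaster, diameter 92, 5 thick, fixed to the table: the mug's place. Origin: centre of its underside, on the table. It may lie left or right of the puzzle, nearer or farther.
- dish: Round white ceramic dish with a low rim, outer diameter 88 at the foot and 96 at the rim, rim 12 high, inner floor 5 above the table and 80 across; fixed: the candle's place. Origin: centre of its underside, on the table. It may lie left or right of the puzzle, nearer or farther.
- card_tray: Shallow oblong tray of pale wood, outside 90 (x) by 118 (y), inside 80 by 108, walls 5 thick and 12 high, inner floor 5 above the table; fixed: the card box's place, long side along long side. Origin: centre of its underside, on the table. It may lie left or right of the puzzle, nearer or farther.
- piece_tray: Shallow square tray of pale wood, outside 92 by 92, inside 82 by 82, walls 5 thick and 12 high, inner floor 5 above the table; fixed: the piece box's place, sides parallel. Origin: centre of its underside, on the table. It may lie left or right of the puzzle, nearer or farther.
- timer: Bystander: loose sand timer of glass between two wooden discs, diameter 50, 72 high, upright beyond the jigsaw. Origin: centre of its underside. Leave it alone.
- glasses_case: Bystander: loose black spectacle case, 62 (x) by 158 (y) by 40 high, lying beyond the jigsaw. Origin: centre of its underside. Leave it alone.
Mind the look-alikes: they are no part of the job. What is shaped like the candle but blue or purple is not meant.

How it is judged:
By the outcome, as a careful person would: the job done as asked, in the order asked, and still so for the second after the job is handed in, with the robot touching nothing.
It also fails if it takes over 112 s, if anything falls off the work surface, if the arm or the gripper's body presses on something with over 40 N, if the wrist force passes 120 N, or if a joint passes its speed limit or range.

## Robot

A 7-joint arm with a two-finger parallel gripper is mounted at the origin on the work surface. World frame = base frame: x ahead of the robot, y to its left, z up, the work surface at z = 0. Lengths are in m, angles in rad, forces in N, time in s.
With the tool pointing down it reaches from about 0.425 to 0.875 m from the base axis. Payload 4.7 kg.
Tool frame: the origin (TCP) lies between the finger pads; the fingertips stand 22 mm ahead of it and the grasp point (between the pads) lies 3 mm ahead of it; z points along the fingers, y is the line along which they close (so a half turn about z gives the same grasp; the last joint's range is limited). The gripper opens to 87 mm and grips with 3 to 60 N. Pads are 19 mm wide; open, the fingers measure 117 mm over their backs; the gripper's body (75 mm by 190 mm) begins 51 mm behind the grasp point.
Start: joints at [1.288, 0.321, -0.07, 1.45, 0.023, 1.371, -0.057], TCP at [0.19, -0.622, 0.245] pointing down, gripper open.
Joint ranges: [-2.86, 2.86], [-0.3, 2.09], [-1.38, 1.24], [0.06, 2.45], [-1.56, 4.7], [0.09, 2.05], [-2.69, 2.69]. Speed limits (rad/s): [2.57, 2.57, 3.14, 3.14, 3.14, 3.14, 3.14].

## Interface

Orientations are given as a rotation vector (axis times angle).
In Python, from bench import ctrl gives the robot as it stands. The module is installed in compiled form; this text tells all that it offers.
- The arm moves only by the tool send_rows, never from a script. Its argument "motion" is a list of rows, each an object with "claw": the opening, from -1 (shut) to 1 (fully open); "slide": the shift along the tool's x, y, z in mm, a list of three; "delta_rot": the turn, a rotation vector about the tool's x, y, z in rad, a list of three. In form: [{"claw": claw, "slide": [x, y, z], "delta_rot": [ax, ay, az]}, ...]. A call has 1 to 5 rows; each row is the pose to reach, as a shift and turn from the pose commanded when the call began, along the tool's axes at that moment; what a row does not reach only later rows make up. A row lasts 1/10 s, in which the tool goes at most 50 mm and 8.59 degrees, less where a joint would pass 70% of its speed; a pose out of reach is approached as far as the arm can. A call with a gripper value outside its range is refused whole. The fingers move at their own pace and stop on an object; "grip_force" is the grip in N (left out, the last holds). Time passes only in rows, so rows that repeat a pose let the fingers close. It gives the time, the measured TCP pose, the force, the opening and the grip force at its end, in the units of the state.
- ctrl.get_state(): the state, without advancing time (a new reading comes with each control period).
- ctrl.get_image(name): name is "scene" or "top" or "wrist"; returns a dict with "color" (384x512x3 uint8, blue, green, red), "fx", "fy", "cx", "cy" (pixels), "k1" (the pictures are not rectified: a ray, as slopes to the right and down, at radius r is drawn at 1 + k1 r^2 times it, then the intrinsics apply), "pose" (4x4, takes a point from camera to world coordinates). Camera axes: x right, y down, z forward; pixel columns grow to the right and rows downward; lengths in m; the calibration is good to about 2 mm. A picture is of the moment at which its call begins. There is no depth.
- ctrl.close_job(): hands the job in; it is judged then, once.
The state is a dict: "time": time; "joint_positions": joint angles; "qd": joint speeds; "joint_torque": joint torques, N m; "position": TCP position; "tool_rot": TCP orientation; "ft_force": force on the tool from outside, world axes, zero at the start; "torque": the same for the moment, N m; "grip_width": opening from 0.0 (shut) to 1.0 (fully open); "grip_force": force on a finger pad.
Only numpy, scipy, OpenCV 4.12 (cv2) and the standard library are available. Lean on these libraries where they do the work, as an engineer would, in place of code of your own. Each camera call takes 0.05 s, during which the arm holds its last target. There are 200 camera calls.

## Working session

There is one attempt and no reset: what is moved stays moved. The work goes in short steps, Python scripts to look and compute and a tool call to move; the robot and the scene stay as the last step left them, time stands still between calls to the robot, and variables do not carry over. Pictures are saved under pics/ and viewed, at most 14 in all, crops included, and the job is handed in when it is done.

Besides the shell and the picture viewer there is one more tool, called after ">>>" by a JSON object that holds its "method" and its "body". send_rows: Moves the arm, as the interface text tells. Its arguments: {"type":"object","properties":{"motion":{"type":"array","items":{"type":"object","properties":{"claw":{"type":"number"},"slide":{"type":"array","items":{"type":"number"}},"delta_rot":{"type":"array","items":{"type":"number"}}}}},"grip_force":{"type":"number"}},"required":["motion"]}

```bash
mkdir -p pics
cat > h.py <<'E'
import numpy as np,cv2
from bench import ctrl
def grab(n,f):
    im=ctrl.get_image(n); cv2.imwrite(f'pics/{f}.png',im['color']); np.savez(f'pics/{f}.npz',**{k:np.array(v) for k,v in im.items()}); return im
def ray(f,u,v):
    d=np.load(f'pics/{f}.npz'); x=(u-d['cx'])/d['fx']; y=(v-d['cy'])/d['fy']
    K=np.eye(3); p=cv2.undistortPoints(np.array([[[x,y]]],float),K,np.array([float(d['k1']),0,0,0]))[0,0]
    P=d['pose']; return P[:3,3],P[:3,:3]@np.array([p[0],p[1],1])
def at(f,u,v,z):
    o,r=ray(f,u,v); return (o+r*(z-o[2])/r[2])[:2].round(4)
def proj(f,X):
    d=np.load(f'pics/{f}.npz'); P=d['pose']; c=P[:3,:3].T@(np.array(X)-P[:3,3]); s=c[:2]/c[2]; s=s*(1+float(d['k1'])*(s@s)); return (s*[d['fx'],d['fy']]+[d['cx'],d['cy']]).round(1)
E
python3 - <<'E'
from h import *
for n in('top','scene'):
    im=grab(n,n+'0'); print(n,im['fx'],im['k1'],im['pose'].round(3).tolist())
    cv2.imwrite(f'pics/{n}0b.png',cv2.resize(im['color'],(800,600),interpolation=cv2.INTER_CUBIC))
s=ctrl.get_state(); print({k:np.round(s[k],3) for k in('time','position','tool_rot','ft_force','grip_width')})
E
```

```text
top 444.06283947020444 -0.08560783995831318 [[0.024, -0.991, 0.133, 0.363], [-1.0, -0.024, 0.002, 0.007], [0.001, -0.133, -0.991, 1.15], [0.0, 0.0, 0.0, 1.0]]
scene 443.34044545870904 -0.04382544722208873 [[-0.52, 0.644, -0.562, 1.172], [0.854, 0.383, -0.352, 0.429], [-0.011, -0.663, -0.749, 0.954], [0.0, 0.0, 0.0, 1.0]]
{'time': np.float64(0.1), 'position': array([ 0.19 , -0.621,  0.244]), 'tool_rot': array([-3.105e+00, -4.640e-01,  1.000e-03]), 'ft_force': array([-0.668, -0.147,  0.213]), 'grip_width': np.float64(1.003)}
```

View pics/top0b.png

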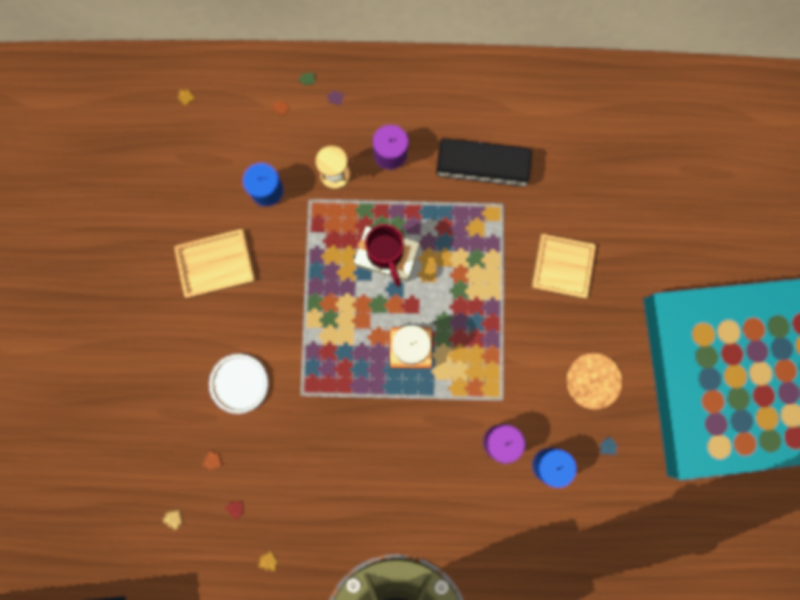

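View pics/scene0b.png

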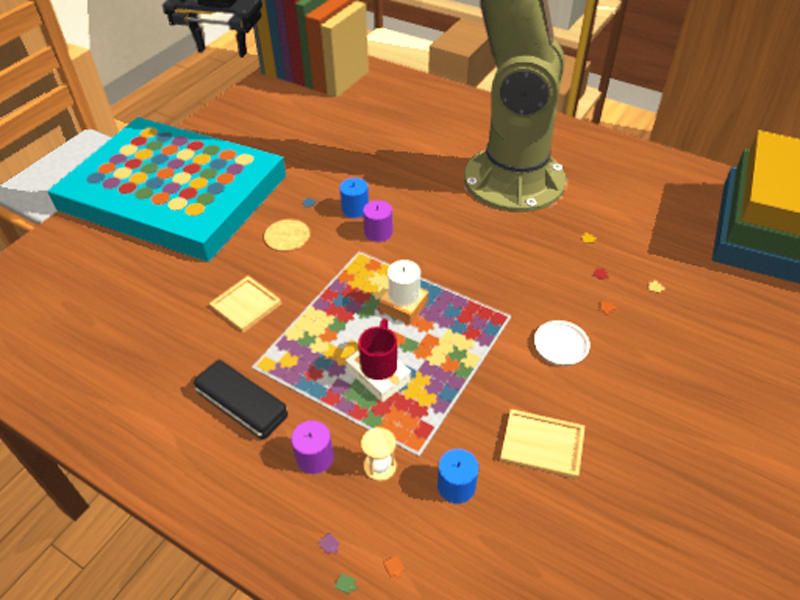

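The burgundy mug is at (385,245), standing on the pale card box. The white candle is at (411,345), on the piece box.
- **Look-alikes for the candle:** blue at (262,182) and (556,467), purple at (390,145) and (505,443). I reject all four because of their colour.
- **Targets:** card tray (215,263), dish (239,383), piece tray (565,265), coaster (594,381).

Next is one close crop to check the choice.

Run:
```python
from h import *
im=cv2.imread('pics/top0.png'); M=np.zeros((600,800,3),np.uint8)
def put(x,y,w,h,X,Y,s=5):
    M[Y:Y+h*s,X:X+w*s]=cv2.resize(im[y:y+h,x:x+w],None,fx=s,fy=s,interpolation=cv2.INTER_CUBIC)
put(220,135,70,105,0,0); put(108,142,60,55,355,0); put(335,145,50,50,355,280)
put(130,220,48,50,610,280,4); put(357,220,46,48,660,0,3)
cv2.imwrite('pics/m1.png',M)
hsv=cv2.cvtColor(im,cv2.COLOR_BGR2HSV)
for n,(x,y,w,h),lo,hi,z in(('dish',(125,215,60,60),(0,0,150),(180,70,255),.012),('coaster',(352,215,60,60),(8,60,185),(25,255,255),.005),
   ('candle',(245,200,40,40),(15,0,190),(40,70,255),.066+.03)):
    m=cv2.inRange(hsv[y:y+h,x:x+w],lo,hi); c=max(cv2.findContours(m,0,2)[0],key=cv2.contourArea); e=cv2.fitEllipse(c)
    u,v=e[0][0]+x,e[0][1]+y; print(n,u,v,e[1],at('top0',u,v,z), np.linalg.norm(at('top0',u-e[1][0]/2,v,z)-at('top0',u+e[1][0]/2,v,z)))
```

```text
Traceback (most recent call last):
ValueError: could not broadcast input array from shape (200,192,3) into shape (200,190,3)
```

Run:
```python
from h import *
im=cv2.imread('pics/top0.png'); M=np.zeros((600,800,3),np.uint8)
def put(x,y,w,h,X,Y,s=5):
    M[Y:Y+h*s,X:X+w*s]=cv2.resize(im[y:y+h,x:x+w],None,fx=s,fy=s,interpolation=cv2.INTER_CUBIC)
put(220,135,70,105,0,0); put(108,142,60,55,355,0); put(335,145,50,50,355,280)
put(130,220,47,50,610,280,4); put(357,220,46,48,660,0,3)
cv2.imwrite('pics/m1.png',M)
hsv=cv2.cvtColor(im,cv2.COLOR_BGR2HSV)
for n,(x,y,w,h),lo,hi,z in(('dish',(125,215,60,60),(0,0,150),(180,70,255),.012),('coaster',(352,215,60,60),(8,60,185),(25,255,255),.005),
   ('candle',(245,200,40,40),(15,0,190),(40,70,255),.066+.03)):
    m=cv2.inRange(hsv[y:y+h,x:x+w],lo,hi); c=max(cv2.findContours(m,0,2)[0],key=cv2.contourArea); e=cv2.fitEllipse(c)
    u,v=e[0][0]+x,e[0][1]+y; print(n,u,v,e[1],at('top0',u,v,z), np.linalg.norm(at('top0',u-e[1][0]/2,v,z)-at('top0',u+e[1][0]/2,v,z)))
```

```text
dish 152.12461853027344 245.10445594787598 (36.95968246459961, 38.182247161865234) [0.386  0.2684] 0.09553815991529252
coaster 379.816499710083 243.50226211547852 (34.37128448486328, 35.75025177001953) [ 0.4039 -0.3179] 0.09021601853329596
candle 262.80692863464355 220.00062942504883 (23.384437561035156, 23.543445587158203) [ 0.4505 -0.0122] 0.05571759147701918
```

View pics/m1.png

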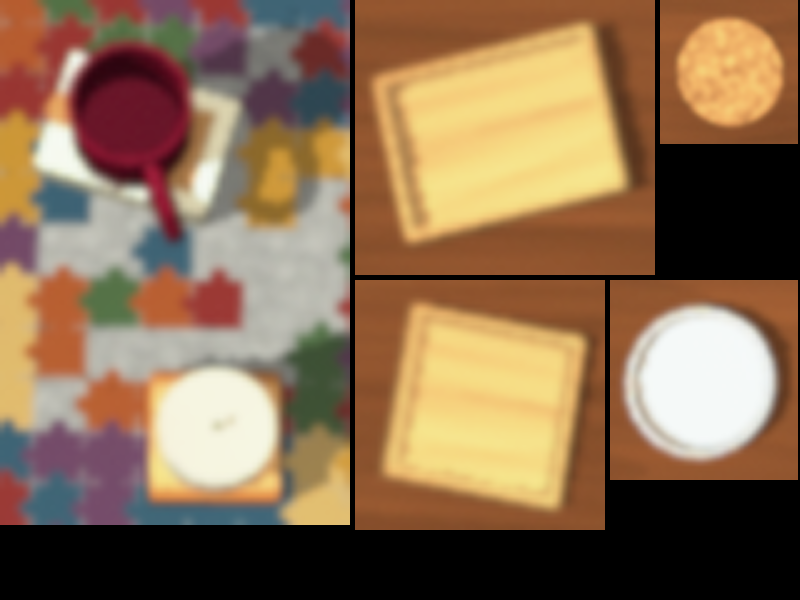

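Crop: the mug's rim is centred near tile (132,102) and its handle points down to (172,235). The candle is cream-white at (216,428), so the choice is confirmed. I read the tray corners from the same picture.

```bash
cat >> h.py <<'E'
from scipy.spatial.transform import Rotation as R
def down(yaw): # tool x at yaw, z down
    c,s=np.cos(yaw),np.sin(yaw); return np.array([[c,s,0],[s,-c,0],[0,0,-1.]])
def go(xy,tipz,closing):
    """TCP target: xy, fingertip height, closing-line angle(rad); print slide(mm), delta_rot from now"""
    s=ctrl.get_state(); Rc=R.from_rotvec(s['tool_rot']).as_matrix(); p=np.array(s['position'])
    t=np.array([*xy,tipz+.022]); best=None
    for k in(-2,-1,0,1,2):
        Rt=down(closing+np.pi/2+k*np.pi); rv=R.from_matrix(Rc.T@Rt).as_rotvec()
        if best is None or np.linalg.norm(rv)<np.linalg.norm(best): best=rv
    print('t',round(s['time'],2),'pos',p.round(4),'slide',(Rc.T@(t-p)*1e3).round(1),'rot',best.round(4),'q7',round(s['joint_positions'][6],2),'|f|',np.round(s['ft_force'],1),'gw',round(s['grip_width'],3))
E
python3 - <<'E'
from h import *
def tile(x,y,X,Y,ox,oy,s=5): return (x-X+.5)/s-.5+ox,(y-Y+.5)/s-.5+oy
for n,cs,ox,oy,X,Y in(('ctray',[(372,77),(592,22),(630,187),(410,243)],108,142,355,0),('ptray',[(413,303),(587,337),(560,510),(383,475)],335,145,355,280)):
    P=np.array([at('top0',*tile(x,y,X,Y,ox,oy),.012) for x,y in cs]); E=np.roll(P,-1,0)-P
    print(n,P.mean(0),np.linalg.norm(E,axis=1),np.degrees(np.arctan2(E[:,1],E[:,0])))
for c in((132,102),(72,102),(192,102),(132,42)): print('mug rim',at('top0',*tile(*c,0,0,220,135),.1))
m=at('top0',*tile(132,102,0,0,220,135),.1)
for a in range(190,221,5):
    d=np.array([np.cos(np.radians(a)),np.sin(np.radians(a))])
    q=[proj('top0',[*(m+d*r),z]) for r,z in((.031,.09),(.056,.085),(.056,.05))]
    print(a,[((v-[220,135]+.5)*5-.5).round() for v in q])
print('base',((proj('top0',[*m,.1])-[219.5,134.5])*5).round(),((proj('top0',[*(m-[.031,0]),.034])-[219.5,134.5])*5).round())
E
```

```text
ctray [0.5862  0.32005] [0.12014008 0.09138605 0.11884528 0.09197048] [ -74.55247394 -164.12350024  105.72024027   16.68134303]
ptray [ 0.5953  -0.26795] [0.09393828 0.09415227 0.09440042 0.0938267 ] [-99.6829209  170.27756254  80.11859388 -10.00444237]
mug rim [0.6067 0.0319]
mug rim [0.606  0.0609]
mug rim [0.6074 0.0029]
mug rim [0.6366 0.0327]
190 [array([142., 169.]), array([150., 220.]), array([150., 232.])]
195 [array([147., 167.]), array([160., 219.]), array([160., 230.])]
200 [array([152., 165.]), array([169., 215.]), array([169., 228.])]
205 [array([157., 164.]), array([179., 212.]), array([178., 224.])]
210 [array([162., 162.]), array([188., 207.]), array([187., 220.])]
215 [array([167., 159.]), array([196., 202.]), array([195., 215.])]
220 [array([172., 155.]), array([204., 197.]), array([203., 210.])]
base [132. 102.] [133. 191.]
```

Run:
```python
from h import *
go((.605,.032),.19,np.radians(110))
for u,v in((323,283),(356,299)): print(at('top0',u,v,.062))
```

```text
t 0.1 pos [ 0.1899 -0.6211  0.2436] slide [ 588.  -503.1   32.4] rot [-0.0017  0.     -0.0522] q7 -0.06 |f| [-0.7 -0.1  0.2] gw 1.003
[ 0.3036 -0.1619]
[ 0.2666 -0.2426]
```

>>> {"method": "send_rows", "body": {"motion": [{"claw":1,"slide":[147,-126,0],"delta_rot":[0,0,0]},{"claw":1,"slide":[147,-126,0],"delta_rot":[0,0,0]},{"claw":1,"slide":[147,-126,0],"delta_rot":[0,0,0]},{"claw":1,"slide":[147,-126,0],"delta_rot":[0,0,0]},{"claw":1,"slide":[147,-126,0],"delta_rot":[0,0,0]}], "grip_force": 20}}

```text
time: 0.6
position: [0.2991, -0.452, 0.2447]
tool_rot: [-3.102, -0.481, -0.004]
ft_force: [0.2, -0.3, -0.8]
grip_width: 1.001
grip_force: 0.0
```

>>> {"method": "send_rows", "body": {"motion": [{"claw":1,"slide":[180,-154,0],"delta_rot":[0,0,0]},{"claw":1,"slide":[180,-154,0],"delta_rot":[0,0,0]},{"claw":1,"slide":[180,-154,0],"delta_rot":[0,0,0]},{"claw":1,"slide":[180,-154,0],"delta_rot":[0,0,0]},{"claw":1,"slide":[180,-154,0],"delta_rot":[0,0,0]}]}}

```text
time: 1.1
position: [0.4222, -0.2553, 0.2445]
tool_rot: [-3.106, -0.469, -0.001]
ft_force: [0.6, -0.1, -0.1]
grip_width: 1.002
grip_force: 0.0
```

>>> {"method": "send_rows", "body": {"motion": [{"claw":1,"slide":[180,-154,0],"delta_rot":[0,0,0]},{"claw":1,"slide":[180,-154,0],"delta_rot":[0,0,0]},{"claw":1,"slide":[180,-154,0],"delta_rot":[0,0,0]},{"claw":1,"slide":[180,-154,0],"delta_rot":[0,0,0]},{"claw":1,"slide":[180,-154,0],"delta_rot":[0,0,0]}]}}

```text
time: 1.6
position: [0.5491, -0.0552, 0.2445]
tool_rot: [-3.106, -0.468, -0.001]
ft_force: [0.3, 0.4, -0.3]
grip_width: 1.0
grip_force: 0.0
```

Run:
```python
from h import *
go((.605,.032),.16,np.radians(110))
```

```text
t 1.6 pos [ 0.5491 -0.0552  0.2445] slide [ 79.1 -66.8  62.6] rot [-0.0008 -0.0007 -0.05  ] q7 -1.29 |f| [ 0.3  0.4 -0.3] gw 1.0
```

>>> {"method": "send_rows", "body": {"motion": [{"claw":1,"slide":[79,-67,62],"delta_rot":[0,0,-0.05]},{"claw":1,"slide":[79,-67,62],"delta_rot":[0,0,-0.05]},{"claw":1,"slide":[79,-67,62],"delta_rot":[0,0,-0.05]},{"claw":1,"slide":[79,-67,62],"delta_rot":[0,0,-0.05]}]}}

```text
time: 2.0
position: [0.6032, 0.0323, 0.1797]
tool_rot: [-3.09, -0.55, 0.006]
ft_force: [-0.3, 1.1, -0.0]
grip_width: 0.998
grip_force: 0.0
```

Run:
```python
from h import *
im=grab('wrist','w1'); cv2.imwrite('pics/w1b.png',cv2.resize(im['color'],(800,600)))
go((.605,.032),.047,np.radians(110))
for z in(.1,): print(proj('w1',[.605,.032,z])*800/512)
```

```text
t 2.05 pos [0.6034 0.0297 0.181 ] slide [  2.6  -1.4 112. ] rot [-0.0017  0.0026  0.0001] q7 -1.47 |f| [-0.6 -0.6  0.2] gw 1.004
[404.53125 320.9375 ]
```

View pics/w1b.png

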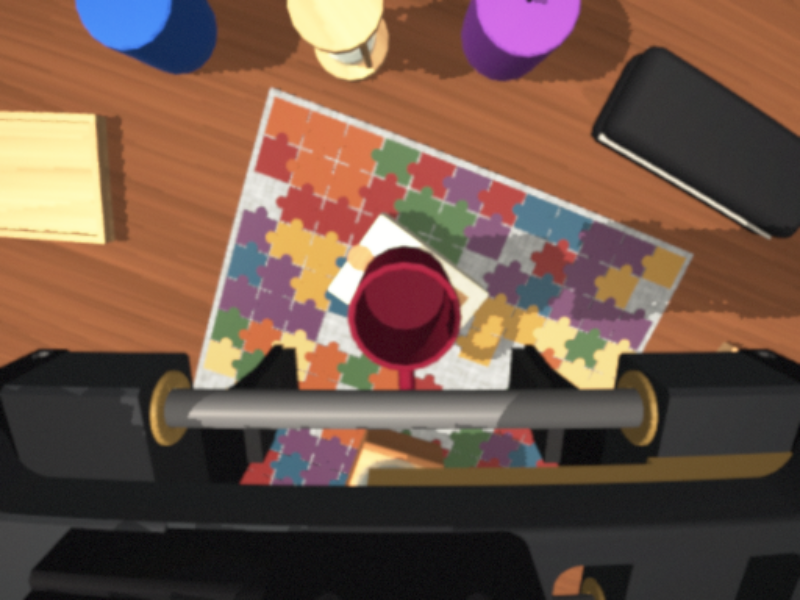

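The wrist view shows the mug rim at (405,316) against a prediction of (404,321). The handle points straight down in the picture, so the closing axis is right. I descend and grip.

>>> {"method": "send_rows", "body": {"motion": [{"claw":1,"slide":[3,-1,40],"delta_rot":[0,0,0]},{"claw":1,"slide":[3,-1,75],"delta_rot":[0,0,0]},{"claw":1,"slide":[3,-1,100],"delta_rot":[0,0,0]},{"claw":1,"slide":[3,-1,111],"delta_rot":[0,0,0]},{"claw":1,"slide":[3,-1,111],"delta_rot":[0,0,0]}]}}

```text
time: 2.55
position: [0.6056, 0.0288, 0.0708]
tool_rot: [3.094, 0.539, -0.004]
ft_force: [-0.8, -0.1, -0.2]
grip_width: 0.998
grip_force: 0.0
```

>>> {"method": "send_rows", "body": {"motion": [{"claw":0.3,"slide":[0,0,0],"delta_rot":[0,0,0]},{"claw":0.1,"slide":[0,0,0],"delta_rot":[0,0,0]},{"claw":0.1,"slide":[0,0,0],"delta_rot":[0,0,0]},{"claw":0.1,"slide":[0,0,0],"delta_rot":[0,0,0]},{"claw":0.1,"slide":[0,0,0],"delta_rot":[0,0,0]}], "grip_force": 20}}

```text
time: 3.05
position: [0.6069, 0.0313, 0.0724]
tool_rot: [3.094, 0.542, 0.002]
ft_force: [-0.8, 0.3, 2.9]
grip_width: 0.691
grip_force: 19.9
```

>>> {"method": "send_rows", "body": {"motion": [{"claw":0.1,"slide":[0,0,0],"delta_rot":[0,0,0]},{"claw":0.1,"slide":[0,0,0],"delta_rot":[0,0,0]}]}}

```text
time: 3.25
position: [0.6069, 0.0313, 0.0725]
tool_rot: [3.094, 0.542, 0.002]
ft_force: [-1.6, 0.1, 6.0]
grip_width: 0.696
grip_force: 19.9
```

>>> {"method": "send_rows", "body": {"motion": [{"claw":0.1,"slide":[0,0,-15],"delta_rot":[0,0,0]},{"claw":0.1,"slide":[0,0,-45],"delta_rot":[0,0,0]},{"claw":0.1,"slide":[0,0,-80],"delta_rot":[0,0,0]},{"claw":0.1,"slide":[0,0,-110],"delta_rot":[0,0,0]},{"claw":0.1,"slide":[0,0,-110],"delta_rot":[0,0,0]}]}}

```text
time: 3.75
position: [0.6091, 0.0312, 0.1869]
tool_rot: [3.093, 0.542, 0.013]
ft_force: [1.0, 0.5, -1.5]
grip_width: 0.698
grip_force: 19.9
```

Run:
```python
from h import *
go((.4039,-.318),.16,np.radians(110))
go((.4039,-.318),.16,np.radians(60))
```

```text
t 3.75 pos [0.6091 0.0312 0.1869] slide [-311.7  258.7    3.3] rot [ 0.0033 -0.0077 -0.0023] q7 -1.48 |f| [ 1.   0.5 -1.5] gw 0.698
t 3.75 pos [0.6091 0.0312 0.1869] slide [-311.7  258.7    3.3] rot [-3.000e-04 -8.700e-03  8.704e-01] q7 -1.48 |f| [ 1.   0.5 -1.5] gw 0.698
```

>>> {"method": "send_rows", "body": {"motion": [{"claw":0.1,"slide":[-30,25,0],"delta_rot":[0,0,0]},{"claw":0.1,"slide":[-64,53,0],"delta_rot":[0,0,0]},{"claw":0.1,"slide":[-98,81,0],"delta_rot":[0,0,0]},{"claw":0.1,"slide":[-132,109,0],"delta_rot":[0,0,0]},{"claw":0.1,"slide":[-166,137,0],"delta_rot":[0,0,0]}]}}

```text
time: 4.25
position: [0.4949, -0.1559, 0.1808]
tool_rot: [-3.094, -0.542, 0.002]
ft_force: [0.9, -1.5, -0.9]
grip_width: 0.694
grip_force: 19.9
```

>>> {"method": "send_rows", "body": {"motion": [{"claw":0.1,"slide":[-34,28,0],"delta_rot":[0,0,0]},{"claw":0.1,"slide":[-68,56,0],"delta_rot":[0,0,0]},{"claw":0.1,"slide":[-102,85,0],"delta_rot":[0,0,0]},{"claw":0.1,"slide":[-130,108,0],"delta_rot":[0,0,0]},{"claw":0.1,"slide":[-145,121,0],"delta_rot":[0,0,0]}]}}

```text
time: 4.75
position: [0.3981, -0.3206, 0.1806]
tool_rot: [-3.096, -0.534, 0.004]
ft_force: [0.5, 0.2, -2.3]
grip_width: 0.693
grip_force: 19.9
```

>>> {"method": "send_rows", "body": {"motion": [{"claw":0.1,"slide":[0,0,0],"delta_rot":[0,0,0]},{"claw":0.1,"slide":[0,0,0],"delta_rot":[0,0,0]}]}}

```text
time: 4.95
position: [0.4013, -0.3168, 0.1808]
tool_rot: [-3.093, -0.541, 0.001]
ft_force: [1.1, 0.1, -2.6]
grip_width: 0.696
grip_force: 19.9
```

Run:
```python
from h import *
im=grab('top','t1'); cv2.imwrite('pics/t1b.png',cv2.resize(im['color'][120:300,130:430],(800,480),interpolation=cv2.INTER_CUBIC))
go((.4039,-.318),.06,np.radians(110))
```

```text
t 5.0 pos [ 0.402  -0.3161  0.181 ] slide [ 1.2  2.6 99. ] rot [-0.0014 -0.0001 -0.001 ] q7 -0.64 |f| [ 0.9  0.1 -2.1] gw 0.693
```

View pics/t1b.png

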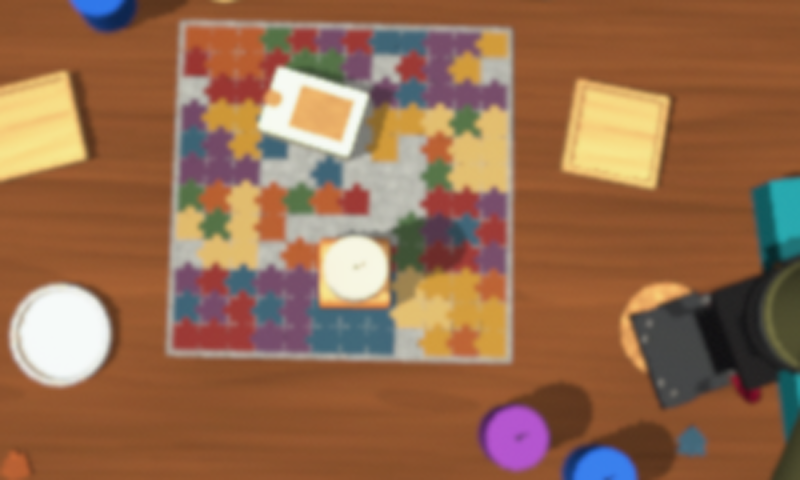

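The card box is now free, with corners at about (278,67), (370,95), (349,157) and (258,125). The mug is hidden above the coaster. I lower it.

>>> {"method": "send_rows", "body": {"motion": [{"claw":0.1,"slide":[1,2.5,35],"delta_rot":[0,0,0]},{"claw":0.1,"slide":[1,2.5,70],"delta_rot":[0,0,0]},{"claw":0.1,"slide":[1,2.5,100],"delta_rot":[0,0,0]},{"claw":0.1,"slide":[1,2.5,122],"delta_rot":[0,0,0]},{"claw":0.1,"slide":[1,2.5,130],"delta_rot":[0,0,0]}]}}

```text
time: 5.5
position: [0.4029, -0.3166, 0.0491]
tool_rot: [-3.089, -0.546, 0.004]
ft_force: [0.0, 0.3, -2.6]
grip_width: 0.694
grip_force: 19.9
```

>>> {"method": "send_rows", "body": {"motion": [{"claw":0.1,"slide":[0,0,2],"delta_rot":[0,0,0]},{"claw":0.1,"slide":[0,0,4],"delta_rot":[0,0,0]},{"claw":0.1,"slide":[0,0,5],"delta_rot":[0,0,0]},{"claw":0.1,"slide":[0,0,5],"delta_rot":[0,0,0]}]}}

```text
time: 5.9
position: [0.404, -0.32, 0.0475]
tool_rot: [3.093, 0.542, 0.002]
ft_force: [-0.1, 0.6, -1.4]
grip_width: 0.697
grip_force: 19.9
```

>>> {"method": "send_rows", "body": {"motion": [{"claw":0.1,"slide":[0,0,1],"delta_rot":[0,0,0]},{"claw":0.1,"slide":[0,0,2],"delta_rot":[0,0,0]},{"claw":0.1,"slide":[0,0,2],"delta_rot":[0,0,0]}]}}

```text
time: 6.2
position: [0.4033, -0.3196, 0.0446]
tool_rot: [3.094, 0.542, -0.0]
ft_force: [0.0, -0.7, -1.7]
grip_width: 0.697
grip_force: 19.9
```

>>> {"method": "send_rows", "body": {"motion": [{"claw":0.1,"slide":[0,0,1],"delta_rot":[0,0,0]},{"claw":0.1,"slide":[0,0,2],"delta_rot":[0,0,0]},{"claw":0.1,"slide":[0,0,2],"delta_rot":[0,0,0]}]}}

```text
time: 6.5
position: [0.4035, -0.3197, 0.0434]
tool_rot: [3.094, 0.542, -0.001]
ft_force: [-2.9, 0.2, 5.2]
grip_width: 0.696
grip_force: 19.9
```

Contact at the expected height, so I release and rise.

>>> {"method": "send_rows", "body": {"motion": [{"claw":0.4,"slide":[0,0,0],"delta_rot":[0,0,0]},{"claw":0.7,"slide":[0,0,0],"delta_rot":[0,0,0]},{"claw":1,"slide":[0,0,0],"delta_rot":[0,0,0]},{"claw":1,"slide":[0,0,0],"delta_rot":[0,0,0]},{"claw":1,"slide":[0,0,0],"delta_rot":[0,0,0]}]}}

```text
time: 7.0
position: [0.4034, -0.3195, 0.0425]
tool_rot: [3.094, 0.542, 0.0]
ft_force: [-0.1, 0.2, 0.2]
grip_width: 0.956
grip_force: 0.0
```

>>> {"method": "send_rows", "body": {"motion": [{"claw":1,"slide":[0,0,-20],"delta_rot":[0,0,0]},{"claw":1,"slide":[0,0,-60],"delta_rot":[0,0,0]},{"claw":1,"slide":[0,0,-105],"delta_rot":[0,0,0]},{"claw":1,"slide":[0,0,-145],"delta_rot":[0,0,0]},{"claw":1,"slide":[0,0,-160],"delta_rot":[0,0,0]}]}}

```text
time: 7.5
position: [0.4053, -0.3207, 0.2071]
tool_rot: [3.089, 0.541, 0.007]
ft_force: [0.9, -1.0, -0.8]
grip_width: 0.996
grip_force: 0.0
```

Run:
```python
from h import *
# candle: choose closing so both grasp and placing suit
for a in(30,60,90,110,135): go((.4505,-.0122),.18,np.radians(a))
P=[at('top0',(x+.5)/5-.5+220,(y+.5)/5-.5+135,.034) for x,y in((150,372),(281,375),(280,490),(150,488))]; print(P)
```

```text
t 7.5 pos [ 0.4053 -0.3207  0.2071] slide [ 147.4 -274.8    3.8] rot [ 0.0031 -0.0071  1.3941] q7 -0.63 |f| [ 0.9 -1.  -0.8] gw 0.996
t 7.5 pos [ 0.4053 -0.3207  0.2071] slide [ 147.4 -274.8    3.8] rot [ 0.0046 -0.0058  0.8705] q7 -0.63 |f| [ 0.9 -1.  -0.8] gw 0.996
t 7.5 pos [ 0.4053 -0.3207  0.2071] slide [ 147.4 -274.8    3.8] rot [ 0.0058 -0.0043  0.3469] q7 -0.63 |f| [ 0.9 -1.  -0.8] gw 0.996
t 7.5 pos [ 0.4053 -0.3207  0.2071] slide [ 147.4 -274.8    3.8] rot [ 0.0064 -0.0032 -0.0022] q7 -0.63 |f| [ 0.9 -1.  -0.8] gw 0.996
t 7.5 pos [ 0.4053 -0.3207  0.2071] slide [ 147.4 -274.8    3.8] rot [ 0.007  -0.0017 -0.4385] q7 -0.63 |f| [ 0.9 -1.  -0.8] gw 0.996
[array([0.4827, 0.0207]), array([ 0.4828, -0.0456]), array([ 0.4247, -0.0461]), array([0.4241, 0.0192])]
```

>>> {"method": "send_rows", "body": {"motion": [{"claw":1,"slide":[22,-42,0],"delta_rot":[0,0,0]},{"claw":1,"slide":[44,-84,0],"delta_rot":[0,0,0]},{"claw":1,"slide":[66,-126,0],"delta_rot":[0,0,0]},{"claw":1,"slide":[88,-168,0],"delta_rot":[0,0,0]},{"claw":1,"slide":[110,-205,0],"delta_rot":[0,0,0]}]}}

```text
time: 8.0
position: [0.4366, -0.087, 0.2019]
tool_rot: [3.094, 0.543, -0.002]
ft_force: [1.2, -0.1, 0.2]
grip_width: 1.001
grip_force: 0.0
```

>>> {"method": "send_rows", "body": {"motion": [{"claw":1,"slide":[19,-36,10],"delta_rot":[0,0,0]},{"claw":1,"slide":[37,-70,20],"delta_rot":[0,0,0]},{"claw":1,"slide":[37,-70,20],"delta_rot":[0,0,0]},{"claw":1,"slide":[37,-70,20],"delta_rot":[0,0,0]}]}}

```text
time: 8.4
position: [0.4477, -0.0103, 0.1818]
tool_rot: [-3.094, -0.546, 0.002]
ft_force: [0.4, -0.8, -0.2]
grip_width: 1.001
grip_force: 0.0
```

Run:
```python
from h import *
im=grab('wrist','w2'); cv2.imwrite('pics/w2b.png',cv2.resize(im['color'],(800,600)))
im=grab('top','t2'); cv2.imwrite('pics/t2b.png',cv2.resize(im['color'][200:290,330:420],(600,600),interpolation=cv2.INTER_CUBIC))
go((.4505,-.0122),.057,np.radians(110))
print(proj('w2',[.4505,-.0122,.096])*800/512)
print(((proj('t2',[.4035,-.3195,.071])-[329.5,199.5])*600/90))
```

```text
t 8.5 pos [ 0.4479 -0.0121  0.1822] slide [  2.4   1.  103.2] rot [ 0.      0.0007 -0.0037] q7 -1.21 |f| [ 0.5 -0.8 -0.2] gw 0.998
[407.5     317.03125]
[390.         288.66666667]
```

View pics/w2b.png

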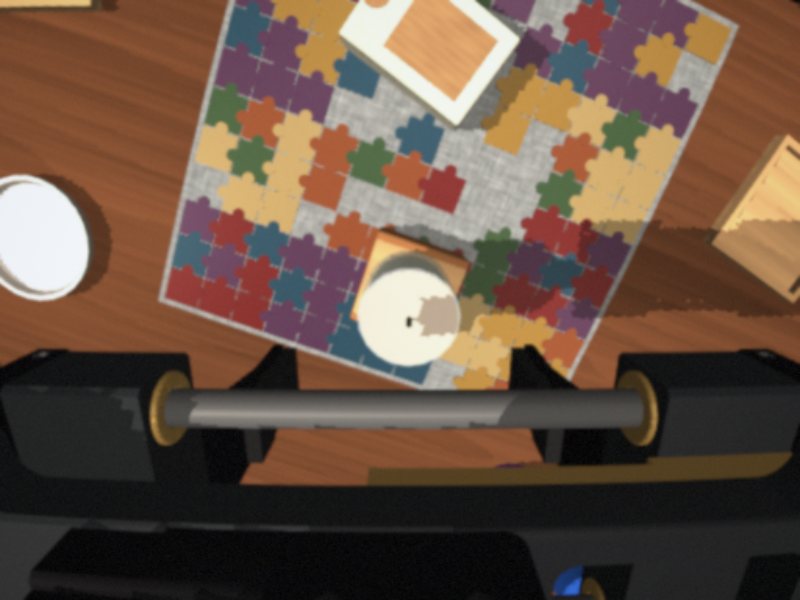

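View pics/t2b.png

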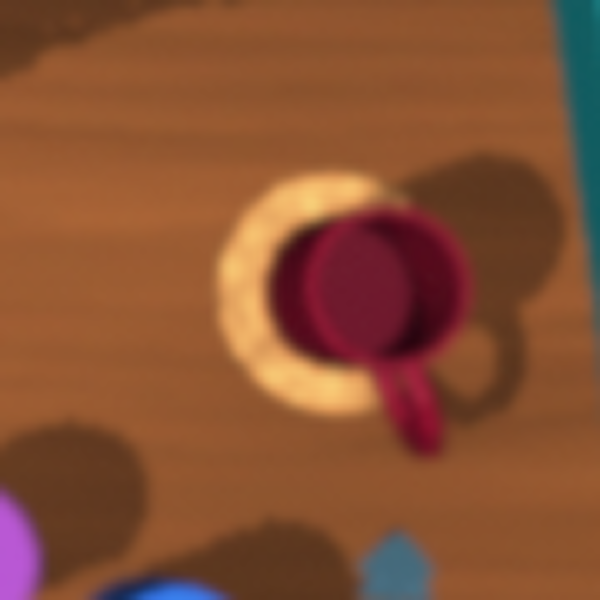

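The mug stands on the coaster with its rim at (389,287), as predicted (390,289). The candle top is at (408,317), predicted (407,317). I descend onto the candle.

>>> {"method": "send_rows", "body": {"motion": [{"claw":1,"slide":[2,1,35],"delta_rot":[0,0,0]},{"claw":1,"slide":[2,1,70],"delta_rot":[0,0,0]},{"claw":1,"slide":[2,1,95],"delta_rot":[0,0,0]},{"claw":1,"slide":[2,1,103],"delta_rot":[0,0,0]},{"claw":1,"slide":[2,1,103],"delta_rot":[0,0,0]}]}}

```text
time: 9.0
position: [0.4497, -0.0121, 0.0788]
tool_rot: [-3.094, -0.539, 0.003]
ft_force: [0.4, -0.3, 0.8]
grip_width: 1.001
grip_force: 0.0
```

>>> {"method": "send_rows", "body": {"motion": [{"claw":0.2,"slide":[0,0,0],"delta_rot":[0,0,0]},{"claw":0.1,"slide":[0,0,0],"delta_rot":[0,0,0]},{"claw":0.1,"slide":[0,0,0],"delta_rot":[0,0,0]},{"claw":0.1,"slide":[0,0,0],"delta_rot":[0,0,0]},{"claw":0.1,"slide":[0,0,0],"delta_rot":[0,0,0]}], "grip_force": 20}}

```text
time: 9.5
position: [0.4509, -0.0114, 0.0801]
tool_rot: [3.093, 0.542, 0.002]
ft_force: [-0.6, -0.3, 1.9]
grip_width: 0.661
grip_force: 20.0
```

>>> {"method": "send_rows", "body": {"motion": [{"claw":0.1,"slide":[0,0,0],"delta_rot":[0,0,0]},{"claw":0.1,"slide":[0,0,0],"delta_rot":[0,0,0]}]}}

```text
time: 9.7
position: [0.4509, -0.0114, 0.0801]
tool_rot: [3.094, 0.542, 0.001]
ft_force: [-0.2, -0.5, 5.2]
grip_width: 0.66
grip_force: 20.0
```

>>> {"method": "send_rows", "body": {"motion": [{"claw":0.1,"slide":[0,0,-15],"delta_rot":[0,0,0]},{"claw":0.1,"slide":[0,0,-45],"delta_rot":[0,0,0]},{"claw":0.1,"slide":[0,0,-80],"delta_rot":[0,0,0]},{"claw":0.1,"slide":[0,0,-100],"delta_rot":[0,0,0]},{"claw":0.1,"slide":[0,0,-100],"delta_rot":[0,0,0]}]}}

```text
time: 10.2
position: [0.452, -0.0111, 0.1816]
tool_rot: [3.092, 0.541, 0.007]
ft_force: [0.4, 0.1, -3.3]
grip_width: 0.661
grip_force: 20.0
```

Run:
```python
from h import *
go((.386,.2684),.158,np.radians(110))
im=grab('wrist','w3')
```

```text
t 10.2 pos [ 0.452  -0.0111  0.1816] slide [  32.9 -285.3    0.9] rot [ 0.0028 -0.0038 -0.0024] q7 -1.22 |f| [ 0.4  0.1 -3.3] gw 0.661
```

>>> {"method": "send_rows", "body": {"motion": [{"claw":0.1,"slide":[4,-35,0],"delta_rot":[0,0,0]},{"claw":0.1,"slide":[9,-75,0],"delta_rot":[0,0,0]},{"claw":0.1,"slide":[13,-115,0],"delta_rot":[0,0,0]},{"claw":0.1,"slide":[18,-155,0],"delta_rot":[0,0,0]},{"claw":0.1,"slide":[22,-195,0],"delta_rot":[0,0,0]}]}}

```text
time: 10.75
position: [0.4029, 0.1806, 0.1774]
tool_rot: [3.094, 0.542, -0.005]
ft_force: [1.3, -0.7, -3.2]
grip_width: 0.658
grip_force: 20.0
```

>>> {"method": "send_rows", "body": {"motion": [{"claw":0.1,"slide":[5,-35,0],"delta_rot":[0,0,0]},{"claw":0.1,"slide":[9,-70,0],"delta_rot":[0,0,0]},{"claw":0.1,"slide":[11,-90,0],"delta_rot":[0,0,0]},{"claw":0.1,"slide":[11,-90,0],"delta_rot":[0,0,0]},{"claw":0.1,"slide":[11,-90,0],"delta_rot":[0,0,0]}]}}

```text
time: 11.25
position: [0.3834, 0.2673, 0.1778]
tool_rot: [3.094, 0.544, -0.005]
ft_force: [0.8, -1.2, -3.2]
grip_width: 0.663
grip_force: 20.0
```

Run:
```python
from h import *
go((.386,.2684),.0311,np.radians(110))
```

```text
t 11.25 pos [0.3834 0.2673 0.1778] slide [ 3.200e+00 -1.000e-01  1.247e+02] rot [-0.0002  0.0034 -0.0011] q7 -1.9 |f| [ 0.8 -1.2 -3.2] gw 0.663
```

>>> {"method": "send_rows", "body": {"motion": [{"claw":0.1,"slide":[2,0,35],"delta_rot":[0,0,0]},{"claw":0.1,"slide":[2,0,70],"delta_rot":[0,0,0]},{"claw":0.1,"slide":[2,0,100],"delta_rot":[0,0,0]},{"claw":0.1,"slide":[2,0,118],"delta_rot":[0,0,0]},{"claw":0.1,"slide":[2,0,121],"delta_rot":[0,0,0]}]}}

```text
time: 11.75
position: [0.3846, 0.2657, 0.0553]
tool_rot: [3.093, 0.539, -0.01]
ft_force: [-0.2, 0.5, -1.7]
grip_width: 0.662
grip_force: 20.0
```

>>> {"method": "send_rows", "body": {"motion": [{"claw":0.1,"slide":[0,0,1],"delta_rot":[0,0,0]},{"claw":0.1,"slide":[0,0,2],"delta_rot":[0,0,0]},{"claw":0.1,"slide":[0,0,2],"delta_rot":[0,0,0]}]}}

```text
time: 12.05
position: [0.3874, 0.2687, 0.0574]
tool_rot: [3.094, 0.541, 0.003]
ft_force: [0.3, 0.6, -1.7]
grip_width: 0.66
grip_force: 20.0
```

>>> {"method": "send_rows", "body": {"motion": [{"claw":0.1,"slide":[0,0,1],"delta_rot":[0,0,0]},{"claw":0.1,"slide":[0,0,2],"delta_rot":[0,0,0]},{"claw":0.1,"slide":[0,0,2],"delta_rot":[0,0,0]}]}}

```text
time: 12.35
position: [0.3866, 0.2686, 0.0547]
tool_rot: [3.094, 0.542, 0.001]
ft_force: [-0.2, -0.1, -2.2]
grip_width: 0.662
grip_force: 20.0
```

>>> {"method": "send_rows", "body": {"motion": [{"claw":0.1,"slide":[0,0,1],"delta_rot":[0,0,0]},{"claw":0.1,"slide":[0,0,2],"delta_rot":[0,0,0]},{"claw":0.1,"slide":[0,0,2],"delta_rot":[0,0,0]}]}}

```text
time: 12.65
position: [0.3863, 0.2687, 0.0523]
tool_rot: [3.094, 0.542, -0.001]
ft_force: [-0.4, -0.7, -1.6]
grip_width: 0.664
grip_force: 20.0
```

>>> {"method": "send_rows", "body": {"motion": [{"claw":0.1,"slide":[0,0,1],"delta_rot":[0,0,0]},{"claw":0.1,"slide":[0,0,1.5],"delta_rot":[0,0,0]},{"claw":0.1,"slide":[0,0,1.5],"delta_rot":[0,0,0]}]}}

```text
time: 12.95
position: [0.3864, 0.2688, 0.0512]
tool_rot: [3.094, 0.542, -0.0]
ft_force: [-0.3, -0.8, -0.1]
grip_width: 0.664
grip_force: 20.0
```

>>> {"method": "send_rows", "body": {"motion": [{"claw":0.1,"slide":[0,0,0.7],"delta_rot":[0,0,0]},{"claw":0.1,"slide":[0,0,0.7],"delta_rot":[0,0,0]}]}}

```text
time: 13.15
position: [0.3864, 0.2688, 0.0511]
tool_rot: [3.093, 0.542, -0.001]
ft_force: [-2.9, -1.6, 8.8]
grip_width: 0.66
grip_force: 20.0
```

>>> {"method": "send_rows", "body": {"motion": [{"claw":0.4,"slide":[0,0,0],"delta_rot":[0,0,0]},{"claw":0.7,"slide":[0,0,0],"delta_rot":[0,0,0]},{"claw":1,"slide":[0,0,0],"delta_rot":[0,0,0]},{"claw":1,"slide":[0,0,0],"delta_rot":[0,0,0]},{"claw":1,"slide":[0,0,0],"delta_rot":[0,0,0]}]}}

```text
time: 13.65
position: [0.3864, 0.2687, 0.0502]
tool_rot: [-3.094, -0.542, 0.0]
ft_force: [0.6, -1.2, -0.4]
grip_width: 0.96
grip_force: 0.0
```

>>> {"method": "send_rows", "body": {"motion": [{"claw":1,"slide":[0,0,-20],"delta_rot":[0,0,0]},{"claw":1,"slide":[0,0,-60],"delta_rot":[0,0,0]},{"claw":1,"slide":[0,0,-105],"delta_rot":[0,0,0]},{"claw":1,"slide":[0,0,-145],"delta_rot":[0,0,0]},{"claw":1,"slide":[0,0,-150],"delta_rot":[0,0,0]}]}}

```text
time: 14.15
position: [0.3888, 0.2707, 0.2048]
tool_rot: [-3.094, -0.542, -0.014]
ft_force: [0.9, -0.2, -0.6]
grip_width: 1.0
grip_force: 0.0
```

Run:
```python
from h import *
im=grab('top','t3')['color']; M=np.zeros((600,800,3),np.uint8)
for (x,y,w,h),X,Y in(((220,135,70,105),0,0),((120,215,70,70),400,0)):
    M[Y:Y+h*5,X:X+w*5]=cv2.resize(im[y:y+h,x:x+w],None,fx=5,fy=5,interpolation=cv2.INTER_CUBIC)
cv2.imwrite('pics/m3.png',M)
```

```text
(no output)
```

View pics/m3.png

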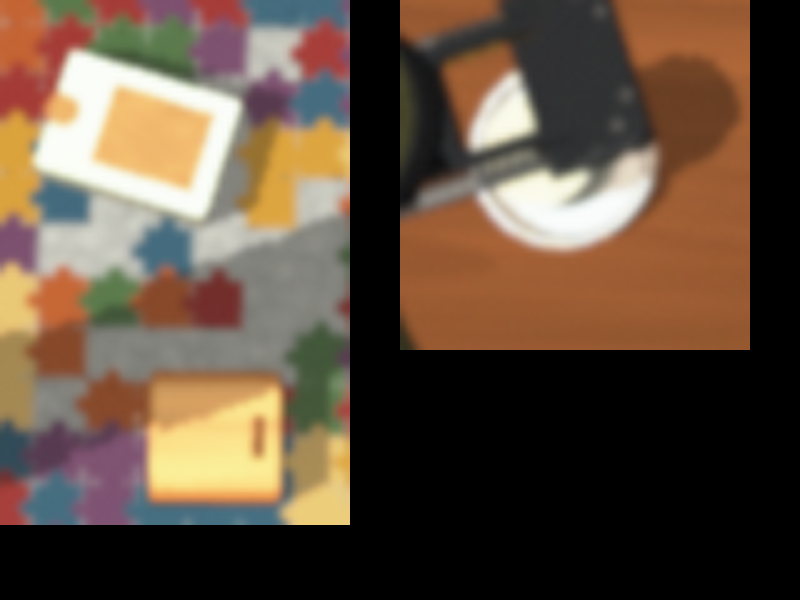

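The card box is clear, with corners at (73,48), (243,98), (207,213) and (33,163). The piece box has corners at about (148,374), (283,374), (281,498) and (148,497). The candle is partly hidden by the gripper but stands in the dish.

Run:
```python
from h import *
for n,cs in(('card',[(73,48),(243,98),(207,213),(33,163)]),('piece',[(148,374),(283,374),(281,498),(148,497)])):
    P=np.array([at('t3',(x+.5)/5-.5+220,(y+.5)/5-.5+135,.034) for x,y in cs]); E=np.roll(P,-1,0)-P
    print(n,P.mean(0),np.linalg.norm(E,axis=1).round(4),np.degrees(np.arctan2(E[:,1],E[:,0])).round(1))
    c=P.mean(0)
for a in(160.5,): go((.598,.026),.16,np.radians(a))
```

```text
card [0.6073 0.0295] [0.0916 0.0629 0.0928 0.0637] [-105.4  164.1   75.1  -17. ]
piece [ 0.451325 -0.012875] [0.0683 0.0626 0.0668 0.0621] [ -88.7 -179.9   90.9    1.5]
t 14.2 pos [0.3883 0.2697 0.2033] slide [114.4 300.4  22.5] rot [ 0.0044 -0.005  -0.8842] q7 -1.87 |f| [ 0.3  0.6 -0.8] gw 0.996
```

>>> {"method": "send_rows", "body": {"motion": [{"claw":1,"slide":[25,40,0],"delta_rot":[0,0,-0.12]},{"claw":1,"slide":[50,80,0],"delta_rot":[0,0,-0.25]},{"claw":1,"slide":[75,120,0],"delta_rot":[0,0,-0.38]},{"claw":1,"slide":[95,160,0],"delta_rot":[0,0,-0.51]},{"claw":1,"slide":[100,190,0],"delta_rot":[0,0,-0.64]}]}}

```text
time: 14.7
position: [0.5468, 0.1213, 0.1979]
tool_rot: [-2.763, -1.491, 0.003]
ft_force: [-0.5, -0.1, -0.3]
grip_width: 0.997
grip_force: 0.0
```

Run:
```python
from h import *
go((.607,.0295),.1,np.radians(164.6))
```

```text
t 14.7 pos [0.5468 0.1213 0.1979] slide [-43.7 100.9  75.7] rot [-2.600e-03  1.000e-04 -3.121e-01] q7 -1.08 |f| [-0.5 -0.1 -0.3] gw 0.997
```

>>> {"method": "send_rows", "body": {"motion": [{"claw":1,"slide":[-15,36,20],"delta_rot":[0,0,-0.12]},{"claw":1,"slide":[-30,72,45],"delta_rot":[0,0,-0.24]},{"claw":1,"slide":[-44,101,70],"delta_rot":[0,0,-0.312]},{"claw":1,"slide":[-44,101,76],"delta_rot":[0,0,-0.312]},{"claw":1,"slide":[-44,101,76],"delta_rot":[0,0,-0.312]}]}}

```text
time: 15.2
position: [0.6033, 0.0311, 0.1209]
tool_rot: [-2.5, -1.895, 0.006]
ft_force: [-0.1, 1.1, 0.4]
grip_width: 0.997
grip_force: 0.0
```

Run:
```python
from h import *
im=grab('wrist','w4'); im=grab('top','t4')['color']; M=np.zeros((600,800,3),np.uint8)
M[:350,:350]=cv2.resize(im[215:285,120:190],None,fx=5,fy=5,interpolation=cv2.INTER_CUBIC)
M[:336,352:]=cv2.resize(cv2.imread('pics/w4.png'),(448,336),interpolation=cv2.INTER_AREA)
cv2.imwrite('pics/m4.png',M)
print('candle top pred',(proj('t4',[.3864,.2688,.067])-[119.5,214.5])*5)
go((.607,.0295),.016,np.radians(164.6))
```

```text
candle top pred [137. 149.]
t 15.3 pos [0.6043 0.0335 0.1238] slide [-3.2  3.8 85.8] rot [-0.0014 -0.0008 -0.0013] q7 -0.71 |f| [0.5 0.4 0. ] gw 1.002
```

View pics/m4.png

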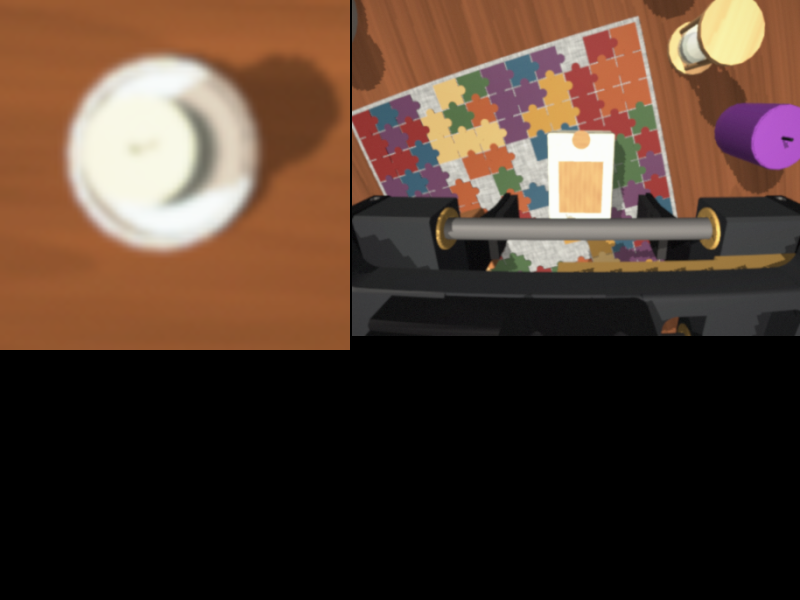

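The candle stands inside the dish at (138,150), as predicted (137,149). The card box is square with the fingers and centred at (580,180). I descend.

>>> {"method": "send_rows", "body": {"motion": [{"claw":1,"slide":[-3,2,35],"delta_rot":[0,0,0]},{"claw":1,"slide":[-3,2,65],"delta_rot":[0,0,0]},{"claw":1,"slide":[-3,2,80],"delta_rot":[0,0,0]},{"claw":1,"slide":[-3,2,84],"delta_rot":[0,0,0]},{"claw":1,"slide":[-3,2,84],"delta_rot":[0,0,0]}]}}

```text
time: 15.8
position: [0.6064, 0.0292, 0.041]
tool_rot: [2.501, 1.901, 0.001]
ft_force: [0.2, 0.6, 0.5]
grip_width: 1.0
grip_force: 0.0
```

>>> {"method": "send_rows", "body": {"motion": [{"claw":0.3,"slide":[0,0,0],"delta_rot":[0,0,0]},{"claw":0.1,"slide":[0,0,0],"delta_rot":[0,0,0]},{"claw":0.1,"slide":[0,0,0],"delta_rot":[0,0,0]},{"claw":0.1,"slide":[0,0,0],"delta_rot":[0,0,0]},{"claw":0.1,"slide":[0,0,0],"delta_rot":[0,0,0]}], "grip_force": 20}}

```text
time: 16.3
position: [0.6063, 0.0282, 0.0409]
tool_rot: [2.502, 1.899, -0.0]
ft_force: [-1.6, 0.1, 3.6]
grip_width: 0.732
grip_force: 20.0
```

>>> {"method": "send_rows", "body": {"motion": [{"claw":0.1,"slide":[0,0,0],"delta_rot":[0,0,0]},{"claw":0.1,"slide":[0,0,0],"delta_rot":[0,0,0]}]}}

```text
time: 16.5
position: [0.6063, 0.0282, 0.0409]
tool_rot: [2.502, 1.899, -0.0]
ft_force: [-2.3, -0.1, 5.4]
grip_width: 0.735
grip_force: 20.0
```

>>> {"method": "send_rows", "body": {"motion": [{"claw":0.1,"slide":[0,0,-15],"delta_rot":[0,0,0]},{"claw":0.1,"slide":[0,0,-45],"delta_rot":[0,0,0]},{"claw":0.1,"slide":[0,0,-70],"delta_rot":[0,0,0]},{"claw":0.1,"slide":[0,0,-70],"delta_rot":[0,0,0]},{"claw":0.1,"slide":[0,0,-70],"delta_rot":[0,0,0]}]}}

```text
time: 17.0
position: [0.6063, 0.028, 0.1105]
tool_rot: [2.502, 1.899, 0.0]
ft_force: [-0.5, 0.3, -2.1]
grip_width: 0.732
grip_force: 20.0
```

Run:
```python
from h import *
go((.5862,.32),.09,np.radians(196.1))
```

```text
t 17.0 pos [0.6063 0.028  0.1105] slide [275.9 -97.9  -1.7] rot [ 0.0008  0.0006 -0.5531] q7 -0.72 |f| [-0.5  0.3 -2.1] gw 0.732
```

>>> {"method": "send_rows", "body": {"motion": [{"claw":0.1,"slide":[30,-11,-3],"delta_rot":[0,0,-0.1]},{"claw":0.1,"slide":[70,-25,-6],"delta_rot":[0,0,-0.22]},{"claw":0.1,"slide":[110,-39,-10],"delta_rot":[0,0,-0.34]},{"claw":0.1,"slide":[150,-53,-10],"delta_rot":[0,0,-0.46]},{"claw":0.1,"slide":[190,-67,-10],"delta_rot":[0,0,-0.553]}]}}

```text
time: 17.5
position: [0.5917, 0.23, 0.1185]
tool_rot: [-1.883, -2.513, 0.004]
ft_force: [-0.4, 0.0, -3.1]
grip_width: 0.735
grip_force: 20.0
```

Run:
```python
from h import *
go((.5866,.3188),.09,np.radians(196.1))
```

```text
t 17.5 pos [0.5917 0.23   0.1185] slide [86.7 20.1  6.4] rot [-0.0025  0.0004  0.004 ] q7 -0.54 |f| [-0.4  0.  -3.1] gw 0.735
```

>>> {"method": "send_rows", "body": {"motion": [{"claw":0.1,"slide":[30,7,0],"delta_rot":[0,0,0]},{"claw":0.1,"slide":[65,15,0],"delta_rot":[0,0,0]},{"claw":0.1,"slide":[85,20,0],"delta_rot":[0,0,0]},{"claw":0.1,"slide":[85,20,0],"delta_rot":[0,0,0]},{"claw":0.1,"slide":[85,20,0],"delta_rot":[0,0,0]}]}}

```text
time: 18.0
position: [0.5875, 0.3162, 0.1185]
tool_rot: [-1.886, -2.511, 0.004]
ft_force: [0.2, -0.9, -2.6]
grip_width: 0.731
grip_force: 20.0
```

Run:
```python
from h import *
go((.5866,.3188),.02,np.radians(196.1))
im=grab('wrist','w5')
cv2.imwrite('pics/w5b.png',cv2.resize(im['color'],(640,480)))
```

```text
t 18.0 pos [0.5875 0.3162 0.1185] slide [ 2.9  0.1 76.5] rot [-0.0026  0.0011  0.0014] q7 -0.66 |f| [ 0.2 -0.9 -2.6] gw 0.731
```

View pics/w5b.png

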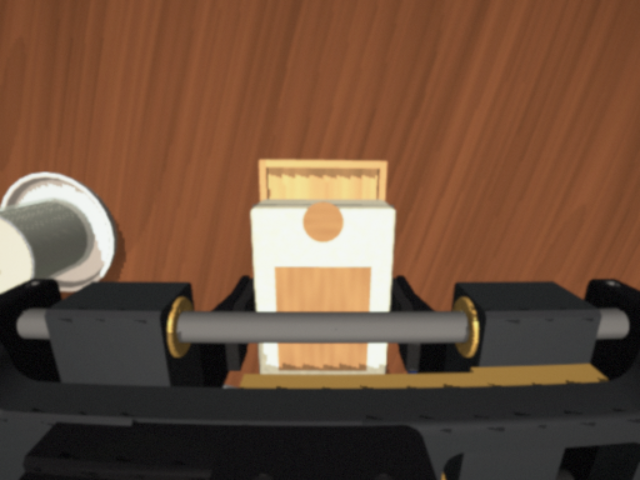

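The tray edges at 260–387 and the box edges at 251–394 share the centre line 323 and are parallel. I lower the card box.

>>> {"method": "send_rows", "body": {"motion": [{"claw":0.1,"slide":[2,0,30],"delta_rot":[0,0,0]},{"claw":0.1,"slide":[2,0,58],"delta_rot":[0,0,0]},{"claw":0.1,"slide":[2,0,70],"delta_rot":[0,0,0]},{"claw":0.1,"slide":[2,0,72],"delta_rot":[0,0,0]},{"claw":0.1,"slide":[2,0,72],"delta_rot":[0,0,0]}]}}

```text
time: 18.55
position: [0.5883, 0.3178, 0.0487]
tool_rot: [1.89, 2.509, 0.0]
ft_force: [-0.7, 0.8, -1.4]
grip_width: 0.732
grip_force: 20.0
```

>>> {"method": "send_rows", "body": {"motion": [{"claw":0.1,"slide":[0,0,1],"delta_rot":[0,0,0]},{"claw":0.1,"slide":[0,0,2],"delta_rot":[0,0,0]},{"claw":0.1,"slide":[0,0,2],"delta_rot":[0,0,0]}]}}

```text
time: 18.85
position: [0.5881, 0.3186, 0.0471]
tool_rot: [1.888, 2.51, 0.001]
ft_force: [0.6, -0.7, -1.6]
grip_width: 0.735
grip_force: 20.0
```

>>> {"method": "send_rows", "body": {"motion": [{"claw":0.1,"slide":[0,0,1],"delta_rot":[0,0,0]},{"claw":0.1,"slide":[0,0,1.5],"delta_rot":[0,0,0]},{"claw":0.1,"slide":[0,0,1.5],"delta_rot":[0,0,0]}]}}

```text
time: 19.15
position: [0.5877, 0.3183, 0.0447]
tool_rot: [1.888, 2.511, -0.0]
ft_force: [0.3, 0.1, -1.6]
grip_width: 0.735
grip_force: 20.0
```

>>> {"method": "send_rows", "body": {"motion": [{"claw":0.1,"slide":[0,0,1],"delta_rot":[0,0,0]},{"claw":0.1,"slide":[0,0,2],"delta_rot":[0,0,0]},{"claw":0.1,"slide":[0,0,2],"delta_rot":[0,0,0]}]}}

```text
time: 19.45
position: [0.5877, 0.3183, 0.0425]
tool_rot: [-1.888, -2.511, 0.001]
ft_force: [0.2, -0.4, -0.9]
grip_width: 0.733
grip_force: 20.0
```

>>> {"method": "send_rows", "body": {"motion": [{"claw":0.1,"slide":[0,0,0.6],"delta_rot":[0,0,0]},{"claw":0.1,"slide":[0,0,1.2],"delta_rot":[0,0,0]},{"claw":0.1,"slide":[0,0,1.2],"delta_rot":[0,0,0]}]}}

```text
time: 19.75
position: [0.5878, 0.3184, 0.042]
tool_rot: [1.888, 2.511, -0.0]
ft_force: [-0.8, -0.6, 1.0]
grip_width: 0.736
grip_force: 20.0
```

>>> {"method": "send_rows", "body": {"motion": [{"claw":0.4,"slide":[0,0,0],"delta_rot":[0,0,0]},{"claw":0.7,"slide":[0,0,0],"delta_rot":[0,0,0]},{"claw":1,"slide":[0,0,0],"delta_rot":[0,0,0]},{"claw":1,"slide":[0,0,0],"delta_rot":[0,0,0]},{"claw":1,"slide":[0,0,0],"delta_rot":[0,0,0]}]}}

```text
time: 20.25
position: [0.5878, 0.3184, 0.0416]
tool_rot: [1.888, 2.511, 0.0]
ft_force: [0.4, -0.3, 0.3]
grip_width: 0.97
grip_force: 0.0
```

>>> {"method": "send_rows", "body": {"motion": [{"claw":1,"slide":[0,0,-20],"delta_rot":[0,0,0]},{"claw":1,"slide":[0,0,-60],"delta_rot":[0,0,0]},{"claw":1,"slide":[0,0,-90],"delta_rot":[0,0,0]},{"claw":1,"slide":[0,0,-110],"delta_rot":[0,0,0]},{"claw":1,"slide":[0,0,-110],"delta_rot":[0,0,0]}]}}

```text
time: 20.75
position: [0.5892, 0.3203, 0.1568]
tool_rot: [1.887, 2.509, 0.01]
ft_force: [0.2, 0.6, -1.1]
grip_width: 0.995
grip_force: 0.0
```

Run:
```python
from h import *
go((.451,-.0125),.13,np.radians(1))
```

```text
t 20.75 pos [0.5892 0.3203 0.1568] slide [-281.4 -225.1    2.7] rot [ 0.0066 -0.0028  0.2637] q7 -0.65 |f| [ 0.2  0.6 -1.1] gw 0.995
```

>>> {"method": "send_rows", "body": {"motion": [{"claw":1,"slide":[-33,-26,0],"delta_rot":[0,0,0.08]},{"claw":1,"slide":[-68,-54,0],"delta_rot":[0,0,0.16]},{"claw":1,"slide":[-103,-82,0],"delta_rot":[0,0,0.24]},{"claw":1,"slide":[-138,-110,0],"delta_rot":[0,0,0.264]},{"claw":1,"slide":[-173,-138,0],"delta_rot":[0,0,0.264]}]}}

```text
time: 21.25
position: [0.5019, 0.1123, 0.151]
tool_rot: [-2.203, -2.24, 0.002]
ft_force: [0.2, -0.9, 1.1]
grip_width: 1.001
grip_force: 0.0
```

Run:
```python
from h import *
go((.451,-.0125),.09,np.radians(1))
```

```text
t 21.25 pos [0.5019 0.1123 0.151 ] slide [-123.9  -53.    39.2] rot [-0.0011  0.0008 -0.0007] q7 -0.53 |f| [ 0.2 -0.9  1.1] gw 1.001
```

>>> {"method": "send_rows", "body": {"motion": [{"claw":1,"slide":[-40,-17,10],"delta_rot":[0,0,0]},{"claw":1,"slide":[-80,-34,25],"delta_rot":[0,0,0]},{"claw":1,"slide":[-110,-48,35],"delta_rot":[0,0,0]},{"claw":1,"slide":[-122,-53,39],"delta_rot":[0,0,0]},{"claw":1,"slide":[-122,-53,39],"delta_rot":[0,0,0]}]}}

```text
time: 21.75
position: [0.4506, -0.0117, 0.1117]
tool_rot: [-2.208, -2.235, 0.005]
ft_force: [-0.2, -0.0, 1.3]
grip_width: 0.998
grip_force: 0.0
```

Run:
```python
from h import *
im=grab('wrist','w6')
go((.451,-.0125),.016,np.radians(1))
M=np.zeros((600,800,3),np.uint8); M[:480,:640]=cv2.resize(im['color'],(640,480))
cv2.imwrite('pics/w6b.png',M[:480,:640])
```

```text
t 21.8 pos [ 0.4517 -0.0099  0.1124] slide [-2.6 -0.7 74.4] rot [-0.0007  0.0009 -0.0029] q7 -0.16 |f| [0.1 0.8 0.6] gw 1.0
```

View pics/w6b.png

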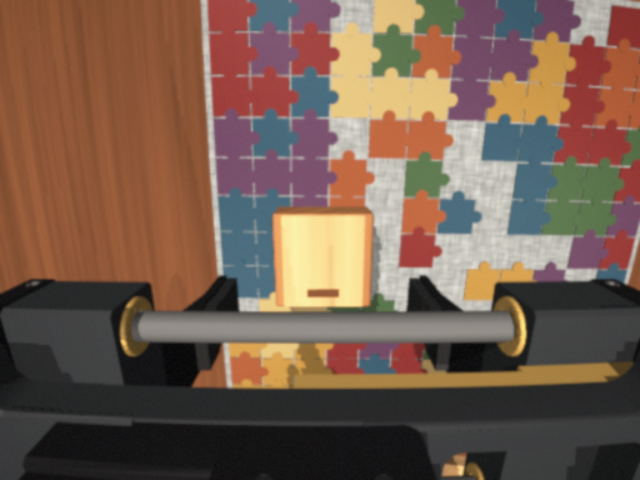

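The piece box's top spans 274–373, centred on the fingers at 323 and square to them. I descend.

>>> {"method": "send_rows", "body": {"motion": [{"claw":1,"slide":[-2,0,30],"delta_rot":[0,0,0]},{"claw":1,"slide":[-2,0,55],"delta_rot":[0,0,0]},{"claw":1,"slide":[-2,0,70],"delta_rot":[0,0,0]},{"claw":1,"slide":[-2,0,72],"delta_rot":[0,0,0]},{"claw":1,"slide":[-2,0,72],"delta_rot":[0,0,0]}]}}

```text
time: 22.3
position: [0.4528, -0.0092, 0.041]
tool_rot: [-2.199, -2.243, -0.002]
ft_force: [0.9, 0.2, 0.1]
grip_width: 1.002
grip_force: 0.0
```

>>> {"method": "send_rows", "body": {"motion": [{"claw":0.3,"slide":[0,0,0],"delta_rot":[0,0,0]},{"claw":0.1,"slide":[0,0,0],"delta_rot":[0,0,0]},{"claw":0.1,"slide":[0,0,0],"delta_rot":[0,0,0]},{"claw":0.1,"slide":[0,0,0],"delta_rot":[0,0,0]},{"claw":0.1,"slide":[0,0,0],"delta_rot":[0,0,0]}], "grip_force": 20}}

```text
time: 22.8
position: [0.4525, -0.0113, 0.0411]
tool_rot: [2.202, 2.239, -0.001]
ft_force: [-2.1, -0.4, 5.9]
grip_width: 0.761
grip_force: 20.0
```

>>> {"method": "send_rows", "body": {"motion": [{"claw":0.1,"slide":[0,0,0],"delta_rot":[0,0,0]},{"claw":0.1,"slide":[0,0,0],"delta_rot":[0,0,0]}]}}

```text
time: 23.0
position: [0.4525, -0.0113, 0.0411]
tool_rot: [2.202, 2.239, -0.001]
ft_force: [-2.6, -0.3, 6.7]
grip_width: 0.754
grip_force: 20.0
```

>>> {"method": "send_rows", "body": {"motion": [{"claw":0.1,"slide":[0,0,-15],"delta_rot":[0,0,0]},{"claw":0.1,"slide":[0,0,-45],"delta_rot":[0,0,0]},{"claw":0.1,"slide":[0,0,-80],"delta_rot":[0,0,0]},{"claw":0.1,"slide":[0,0,-80],"delta_rot":[0,0,0]},{"claw":0.1,"slide":[0,0,-80],"delta_rot":[0,0,0]}]}}

```text
time: 23.5
position: [0.4525, -0.0119, 0.1208]
tool_rot: [2.202, 2.237, -0.002]
ft_force: [-0.0, -0.0, -1.3]
grip_width: 0.753
grip_force: 20.0
```

Run:
```python
from h import *
go((.5953,-.268),.1,np.radians(-9.8))
```

```text
t 23.5 pos [ 0.4525 -0.0119  0.1208] slide [-258.3  138.8   -0.4] rot [0.0012 0.0023 0.1868] q7 -0.13 |f| [-0.  -0.  -1.3] gw 0.753
```

>>> {"method": "send_rows", "body": {"motion": [{"claw":0.1,"slide":[-30,16,0],"delta_rot":[0,0,0.05]},{"claw":0.1,"slide":[-65,35,0],"delta_rot":[0,0,0.1]},{"claw":0.1,"slide":[-100,54,0],"delta_rot":[0,0,0.15]},{"claw":0.1,"slide":[-135,73,0],"delta_rot":[0,0,0.187]},{"claw":0.1,"slide":[-170,92,0],"delta_rot":[0,0,0.187]}]}}

```text
time: 24.0
position: [0.5467, -0.1804, 0.1178]
tool_rot: [-2.4, -2.022, 0.003]
ft_force: [-0.3, 0.5, 0.6]
grip_width: 0.758
grip_force: 20.0
```

Run:
```python
from h import *
go((.5953,-.267),.1,np.radians(-9.8))
```

```text
t 24.0 pos [ 0.5467 -0.1804  0.1178] slide [-77.2  62.6  -4.6] rot [-0.004  -0.0007  0.0008] q7 -0.22 |f| [-0.3  0.5  0.6] gw 0.758
```

>>> {"method": "send_rows", "body": {"motion": [{"claw":0.1,"slide":[-30,24,0],"delta_rot":[0,0,0]},{"claw":0.1,"slide":[-60,48,0],"delta_rot":[0,0,0]},{"claw":0.1,"slide":[-76,62,0],"delta_rot":[0,0,0]},{"claw":0.1,"slide":[-76,62,0],"delta_rot":[0,0,0]},{"claw":0.1,"slide":[-76,62,0],"delta_rot":[0,0,0]}]}}

```text
time: 24.5
position: [0.5945, -0.2637, 0.1179]
tool_rot: [-2.398, -2.022, 0.001]
ft_force: [-0.8, 0.7, -0.5]
grip_width: 0.752
grip_force: 20.0
```

Run:
```python
from h import *
go((.5953,-.267),.0201,np.radians(-9.8))
im=grab('wrist','w7')
cv2.imwrite('pics/w7b.png',cv2.resize(im['color'],(640,480)))
```

```text
t 24.5 pos [ 0.5945 -0.2637  0.1179] slide [-3.3  1.7 75.7] rot [-0.004  -0.0022  0.0014] q7 -0.14 |f| [-0.8  0.7 -0.5] gw 0.752
```

View pics/w7b.png

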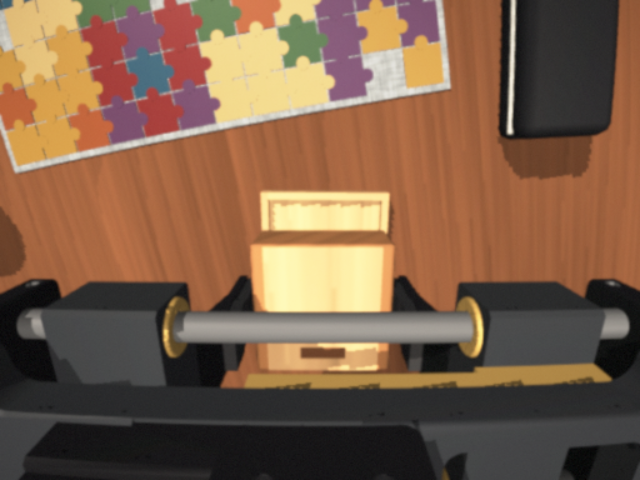

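Tray 261–390 (centre 325), box 250–394 (centre 322), and they are parallel. A 1.7 mm shift along the tool's +y agrees with the computed correction. I lower the box.

>>> {"method": "send_rows", "body": {"motion": [{"claw":0.1,"slide":[-2,1.7,30],"delta_rot":[0,0,0]},{"claw":0.1,"slide":[-2,1.7,57],"delta_rot":[0,0,0]},{"claw":0.1,"slide":[-2,1.7,69],"delta_rot":[0,0,0]},{"claw":0.1,"slide":[-2,1.7,71],"delta_rot":[0,0,0]},{"claw":0.1,"slide":[-2,1.7,71],"delta_rot":[0,0,0]}]}}

```text
time: 25.05
position: [0.597, -0.2663, 0.0501]
tool_rot: [2.401, 2.026, 0.0]
ft_force: [0.1, -0.8, -0.6]
grip_width: 0.754
grip_force: 20.0
```

>>> {"method": "send_rows", "body": {"motion": [{"claw":0.1,"slide":[0,0,1],"delta_rot":[0,0,0]},{"claw":0.1,"slide":[0,0,2],"delta_rot":[0,0,0]},{"claw":0.1,"slide":[0,0,2],"delta_rot":[0,0,0]}]}}

```text
time: 25.35
position: [0.5971, -0.2673, 0.0484]
tool_rot: [2.401, 2.024, 0.0]
ft_force: [1.2, 0.5, -1.6]
grip_width: 0.754
grip_force: 20.0
```

>>> {"method": "send_rows", "body": {"motion": [{"claw":0.1,"slide":[0,0,1],"delta_rot":[0,0,0]},{"claw":0.1,"slide":[0,0,1.5],"delta_rot":[0,0,0]},{"claw":0.1,"slide":[0,0,1.5],"delta_rot":[0,0,0]}]}}

```text
time: 25.65
position: [0.5967, -0.2671, 0.0461]
tool_rot: [-2.402, -2.025, 0.0]
ft_force: [0.1, 0.8, -0.7]
grip_width: 0.759
grip_force: 20.0
```

>>> {"method": "send_rows", "body": {"motion": [{"claw":0.1,"slide":[0,0,1],"delta_rot":[0,0,0]},{"claw":0.1,"slide":[0,0,2.5],"delta_rot":[0,0,0]},{"claw":0.1,"slide":[0,0,2.5],"delta_rot":[0,0,0]}]}}

```text
time: 25.95
position: [0.5966, -0.267, 0.0433]
tool_rot: [-2.402, -2.025, 0.0]
ft_force: [0.0, -0.1, -1.8]
grip_width: 0.759
grip_force: 20.0
```

>>> {"method": "send_rows", "body": {"motion": [{"claw":0.1,"slide":[0,0,0.8],"delta_rot":[0,0,0]},{"claw":0.1,"slide":[0,0,1.5],"delta_rot":[0,0,0]},{"claw":0.1,"slide":[0,0,1.5],"delta_rot":[0,0,0]}]}}

```text
time: 26.25
position: [0.5968, -0.2671, 0.0422]
tool_rot: [2.402, 2.025, -0.0]
ft_force: [-0.0, 0.1, 0.4]
grip_width: 0.757
grip_force: 20.0
```

>>> {"method": "send_rows", "body": {"motion": [{"claw":0.1,"slide":[0,0,0.5],"delta_rot":[0,0,0]},{"claw":0.1,"slide":[0,0,0.5],"delta_rot":[0,0,0]}]}}

```text
time: 26.45
position: [0.5968, -0.2671, 0.0422]
tool_rot: [2.402, 2.025, -0.0]
ft_force: [-3.0, 1.1, 4.0]
grip_width: 0.756
grip_force: 20.0
```

>>> {"method": "send_rows", "body": {"motion": [{"claw":0.4,"slide":[0,0,0],"delta_rot":[0,0,0]},{"claw":0.7,"slide":[0,0,0],"delta_rot":[0,0,0]},{"claw":1,"slide":[0,0,0],"delta_rot":[0,0,0]},{"claw":1,"slide":[0,0,0],"delta_rot":[0,0,0]},{"claw":1,"slide":[0,0,0],"delta_rot":[0,0,0]}]}}

```text
time: 26.95
position: [0.5967, -0.2671, 0.0414]
tool_rot: [-2.402, -2.025, -0.0]
ft_force: [-0.5, -0.3, -0.2]
grip_width: 0.98
grip_force: 0.0
```

>>> {"method": "send_rows", "body": {"motion": [{"claw":1,"slide":[0,0,-20],"delta_rot":[0,0,0]},{"claw":1,"slide":[0,0,-60],"delta_rot":[0,0,0]},{"claw":1,"slide":[0,0,-105],"delta_rot":[0,0,0]},{"claw":1,"slide":[0,0,-145],"delta_rot":[0,0,0]},{"claw":1,"slide":[0,0,-170],"delta_rot":[0,0,0]}]}}

```text
time: 27.45
position: [0.5982, -0.2667, 0.2171]
tool_rot: [2.398, 2.022, 0.004]
ft_force: [-0.4, -0.9, 0.5]
grip_width: 1.004
grip_force: 0.0
```

>>> {"method": "send_rows", "body": {"motion": [{"claw":1,"slide":[40,0,0],"delta_rot":[0,0,0]},{"claw":1,"slide":[85,0,0],"delta_rot":[0,0,0]},{"claw":1,"slide":[125,0,0],"delta_rot":[0,0,0]},{"claw":1,"slide":[150,0,0],"delta_rot":[0,0,0]},{"claw":1,"slide":[150,0,0],"delta_rot":[0,0,0]}]}}

```text
time: 27.95
position: [0.6228, -0.1124, 0.214]
tool_rot: [2.393, 2.035, 0.005]
ft_force: [0.6, -0.0, -0.1]
grip_width: 1.002
grip_force: 0.0
```

Run:
```python
from h import *
im=grab('top','t8')['color']
cv2.imwrite('pics/t8b.png',cv2.resize(im[80:300,100:420],(800,550),interpolation=cv2.INTER_CUBIC))
```

```text
(no output)
```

View pics/t8b.png

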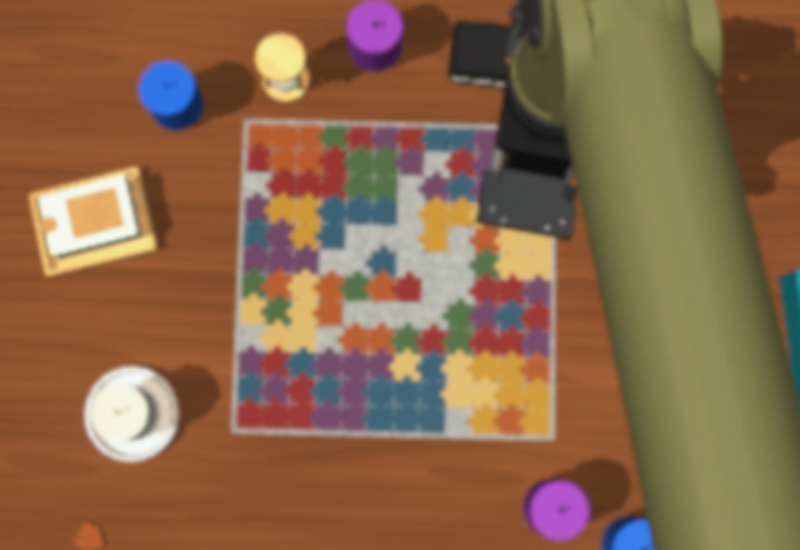

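The card box sits in its tray and the candle is in its dish. The arm hides the right side, so I use my last picture on a scene-camera crop.

Run:
```python
from h import *
im=grab('scene','s8')['color']
cv2.imwrite('pics/s8b.png',cv2.resize(im[100:310,110:390],(800,600),interpolation=cv2.INTER_CUBIC))
```

```text
(no output)
```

View pics/s8b.png

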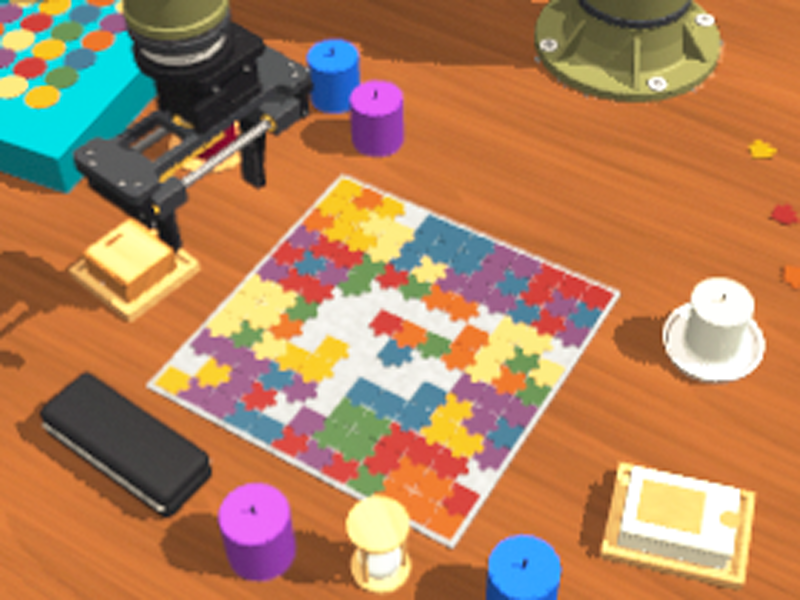

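The piece box lies in its tray at (130,265), the card box at (680,515), and the candle is in the dish at (720,320). The mug is seen through the gripper, still on the coaster, and the bystanders have not moved. I hand the job in.

```bash
python3 -c "
from bench import ctrl
print(ctrl.close_job())"
```

```text
the job is handed in; nothing more can be done
None
```

Both stacks are apart and the job is handed in: the mug is on the coaster, the candle in the dish, and the card box and piece box are flat in their trays, with the sand timer and spectacle case untouched.

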